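# Clamp a specimen holder under the stage clip

## Task

Load the specimen holder into the clamping stage: with one fingertip press the clip's thumb plate down and keep it held down, and meanwhile with the other fingertip push the holder along its channel beneath the raised clip until it is fully home against the end stop. Then let the clip come down on the holder so that it is clamped, and withdraw. The holder is only to be pushed, never lifted; do not let the clip down on it before it is home, and leave the vials, jar and other things round the stage where they stand.

Things in the scene. Friction and masses are not known exactly. Their poses are not given: they have to be found in the camera images.
- station: Clamping stage, fixed: grey base plate with an aluminium block and an open channel. Origin: on the worktop under the channel's middle line; x along the channel in the push direction, y to its left, z up. Base x -95 to +85, y -42 to +97 mm. Channel floor z = 24, 53 mm wide between rails 6 mm thick (rail tops z = 31), from x = -91 to the end stop.
- stop_face (a point): Middle of the end stop's face, at stage x = +75, z = 31 mm (stop top z = 38). The clip's hinge runs parallel to x at stage y = +45, z = 40 mm, left of the channel, with posts 47 mm high at its ends (x = -85 and +66).
- holder: White flat specimen holder with a glass slide let in, 60 (x) x 50 (y) x 10 mm (z), about 80 g, loose in the channel. Along its rear (-x) edge stands a lip 4 mm thick, 16 mm high over the underside. Origin: centre of the underside; axes as the stage's. It starts short of the clip nose, at stage x -20 to +4 mm; fully home, front edge on the stop, it is at stage x = +45 mm.
- push_lip (a point): Middle of the outer, rear face of the holder's lip, 8 mm above its underside: where to push, towards stage +x. The lip is 50 mm long across the channel.
- clip (a joint): Hinge angle of the steel spring clip, rad: 0 released, 0.42 fully pressed (rigid stop). About 4 N on the thumb plate starts it, 8 N holds it fully down; it springs back. At 0 the nose hangs 3 mm over the channel floor and its blunt end bars the holder; above 0.30 the holder passes beneath; resting on the holder it reads about 0.235.
- thumb_plate (a point): Middle of the top face of the clip's thumb plate, a steel plate left of the channel, 110 mm along stage x (-80 to +30), 30 mm wide. Released it slopes up outwards, middle at z = 41. Fully pressed it is level, top z = 28, stage y +59 to +89: a fingertip can slide along it in x while the other, equally low over the channel (y = 0), is 4 mm above its floor and 12 mm below the lip's top.
- clip_nose (a point): Lowest point of the clip's nose, a horizontal round bar 10 mm thick and 20 mm long (stage x +40 to +60 mm) over the channel at stage y = +15; it rises as the thumb plate is pressed.
- clear_vial: Bystander, to be left alone: upright clear vial with black cap, 25 mm across, 58 high. Origin: centre of its underside.
- squat_vial: Bystander, to be left alone: squat vial with wide black cap, 32 mm across, 50 high. Origin: centre of its underside.
- lid_jar: Bystander, to be left alone: small jar with white lid, 43 mm across, 58 high. Origin: centre of its underside.
- boat: Bystander, to be left alone: white square weighing boat, 67x67x16 mm. Origin: centre of its underside.
- shot_glass: Bystander, to be left alone: clear plastic tumbler, 53 mm across, 56 high. Origin: centre of its underside.
- spat: Bystander, to be left alone: spatula with black handle lying flat, 194 mm long, 20 wide, 13 high. Origin: centre of its underside.
Things that resemble listed ones, but are neither listed nor needed, are in the scene too. Leave any black look-alike of the holder alone. Leave any pink look-alike of the station alone.

How it is judged:
On the way, in this order (a step that is already met when the one before it is completed fails the run):
1. the clip is held down by a fingertip while the holder is still in front of it (value of joint clip above 0.32 rad and contact force between the fingers and clip above 1 N and x of holder in the frame of station below 0.01 m), for 0.2 s.
2. the holder is home against the stop while the clip is still held down (value of joint clip above 0.29 rad and contact force between the fingers and clip above 1 N and x of holder in the frame of station above 0.042 m), for 0.1 s.
At the end, for the whole second after the job is handed in: The holder lies flat in the channel within 3 mm of the end stop, at rest, and the released clip rests on it and presses it (clip joint 0.19 to 0.28) (x of holder in the frame of station between 0.042 and 0.048 m and y of holder in the frame of station between -0.003 and 0.003 m and z of holder in the frame of station between 0.022 and 0.0255 m and value of joint clip between 0.19 and 0.28 rad and contact force between clip and holder above 1.5 N and linear speed of holder below 0.01 m/s); the robot touches nothing.
It fails at once if the holder is lifted or tipped out of the channel (z of holder in the frame of station above 0.031 m or angle between holder's own z axis and vertical above 0.2 rad).
It fails at once if the clip is let down on the holder before it is home (x of holder in the frame of station between 0.016 and 0.04 m and value of joint clip below 0.25 rad).
It fails at once if a bystander is moved by more than 20 mm or upset (distance of any of clear_vial, squat_vial, lid_jar, boat, shot_glass, spat from where it was at the start of the episode above 0.02 m or angle between any of clear_vial, squat_vial, lid_jar, boat, shot_glass, spat's own z axis and vertical above 0.35 rad).
It also fails if it takes over 48 s, if anything falls off the work surface, if the arm or the gripper's body presses on something with over 40 N, if the wrist force passes 120 N, or if a joint passes its speed limit or range.

## Robot

A 7-joint arm with a two-finger parallel gripper is mounted at the origin on a cart in front of the work surface, level with it; the furniture and walls round the work are solid. World frame = base frame: x ahead of the robot, y to its left, z up, the work surface at z = 0. Lengths are in m, angles in rad, forces in N, time in s.
With the tool pointing down it reaches from about 0.4 to 0.925 m from the base axis. Payload 5.6 kg.
Tool frame: the origin (TCP) lies at the very end of the fingers, on their centre line; the grasp point (between the pads) lies robot.grip_depth behind it (robot.grip_depth is the distance from the TCP to the grasp point, in m); z points along the fingers, y is the direction in which the jaws open and shut (so a half turn about z gives the same grasp; the last joint's range is limited). The gripper opens to 85 mm and grips with 20 to 120 N. Pads are 22 mm wide; open, the fingers measure 114 mm over their backs; the gripper's body (76 mm by 85 mm) begins 54 mm behind the grasp point. The pads swing forward as they close: fully open they stand 13 mm farther back than shut.
Start: joints at [-1.276, 0.468, -0.012, 1.603, 0.006, 1.071, -0.056], TCP at [0.215, 0.613, 0.231] pointing down, gripper open.
Joint ranges: [-2.53, 2.53], [-0.31, 2.02], [-1.57, 1.55], [0.28, 2.44], [-1.29, 4.43], [0.15, 1.84], [-2.92, 2.92]. Speed limits (rad/s): [2.57, 2.57, 3.14, 3.14, 3.14, 3.14, 3.14].

## Interface

Orientations are given as a rotation vector (axis times angle).
In Python, from bench import robot gives the robot as it stands.
- The arm moves only by the shell command python3 -m crank 'ROWS' [OPENING] [FORCE]. ROWS is JSON, a list of rows, each an object of numbers: "tx", "ty", "tz": the shift along the tool's x, y, z in m; "spin": the turn about the tool's z in degrees. A call has 1 to 10 rows; each row is the pose to reach, as a shift and turn from the pose commanded when the call began, along the tool's axes at that moment; what a row does not reach only later rows make up. A row lasts 1/12 s, in which the tool goes at most 41.7 mm and 7.16 degrees, less where a joint would pass 70% of its speed; a pose out of reach is approached as far as the arm can. A call with a gripper value outside its range is refused whole. OPENING is the opening, from 0 (shut) to 1 (fully open), set as the call begins (- or left out, the last holds). The fingers move at their own pace and stop on an object; FORCE is the grip in N (left out, the last holds). Time passes only in rows, so rows that repeat a pose let the fingers close. It gives the time, the measured TCP pose, the force and the opening at its end, in the units of the state.
- robot.sense(): the state, without advancing time (a new reading comes with each control period).
- robot.snapshot(name): name is "scene" or "top" or "wrist"; returns the picture (420x560x3 uint8, red, green, blue); there is no depth.
- robot.calibration(name): a dict with "fx", "fy", "cx", "cy" (pixels), "T" (4x4, takes a point from camera to world coordinates). Camera axes: x right, y down, z forward; pixel columns grow to the right and rows downward; lengths in m; the calibration is good to about 2 mm. A picture is of the moment at which its call begins: read the wrist's pose just before it. calibration takes no time and is no camera call; for the wrist camera it gives the pose at the moment of the call.
- robot.hand_in(): hands the job in, once; it reports no verdict.
The state is a dict: "time": time; "joint_pos": joint angles; "qvel": joint speeds; "joint_torque": joint torques, N m; "ee_pos": TCP position; "ee_rot": TCP orientation; "wrist_force": force on the tool from outside, world axes, zero at the start; "ft_torque": the same for the moment, N m; "width": finger opening in m.
Only numpy, scipy, OpenCV 4.12 (cv2) and the standard library are available. Lean on these libraries where they do the work, as an engineer would, in place of code of your own. Each camera call takes 0.05 s, during which the arm holds its last target.

## Working session

There is one attempt and no reset: what is moved stays moved. The work goes in short steps, Python scripts to look and compute and a shell command to move; the robot and the scene stay as the last step left them, time stands still between calls to the robot, and variables do not carry over. Pictures are saved under pics/ and viewed, and the job is handed in when it is done.

```bash
ls; mkdir -p pics; python3 - <<'E'
from bench import robot
import cv2,numpy as np
np.set_printoptions(precision=4,suppress=True)
print(robot.sense(), robot.grip_depth)
for n in ("scene","top","wrist"):
    c=robot.calibration(n); print(n,c)
    im=robot.snapshot(n); cv2.imwrite(f"pics/{n}0.png",im[:,:,::-1])
E
```

```text
pics
{'time': 0.0, 'joint_pos': array([-1.276 ,  0.4684, -0.0116,  1.6036,  0.006 ,  1.0714, -0.0563]), 'qvel': array([ 0.0006, -0.0014, -0.0008, -0.0001,  0.0009,  0.0004,  0.0029]), 'joint_torque': array([  0.    , -53.2386,   0.022 , -25.1303,   0.0115,   0.0076,
         0.0001]), 'ee_pos': array([0.2153, 0.6127, 0.2303]), 'ee_rot': array([-0.5282, -3.0967,  0.0028]), 'wrist_force': array([-0.5597, -0.3927, -0.681 ]), 'ft_torque': array([-0.01  ,  0.0326,  0.0297]), 'width': 0.08576122240488725} 0.0187
scene {'fx': 391.231396688775, 'fy': 391.231396688775, 'cx': 274.09510333628515, 'cy': 207.04548752680404, 'T': array([[ 0.601 , -0.4382,  0.6684, -0.1114],
       [-0.7991, -0.3142,  0.5126, -0.5702],
       [-0.0146, -0.8421, -0.5391,  0.5851],
       [ 0.    ,  0.    ,  0.    ,  1.    ]])}
top {'fx': 403.03513046409125, 'fy': 403.03513046409125, 'cx': 281.69916867165284, 'cy': 208.01538776301936, 'T': array([[ 0.016 , -0.9934,  0.1137,  0.4364],
       [-0.9998, -0.0168, -0.0058, -0.082 ],
       [ 0.0077, -0.1135, -0.9935,  1.118 ],
       [ 0.    ,  0.    ,  0.    ,  1.    ]])}
wrist {'fx': 340.4303359630802, 'fy': 340.4303359630802, 'cx': 279.2325457061471, 'cy': 210.50789271812943, 'T': array([[ 0.3314,  0.9038,  0.2707,  0.1464],
       [ 0.9435, -0.3172, -0.0961,  0.6379],
       [-0.0009,  0.2873, -0.9578,  0.373 ],
       [ 0.    ,  0.    ,  0.    ,  1.    ]])}
```

View pics/scene0.png

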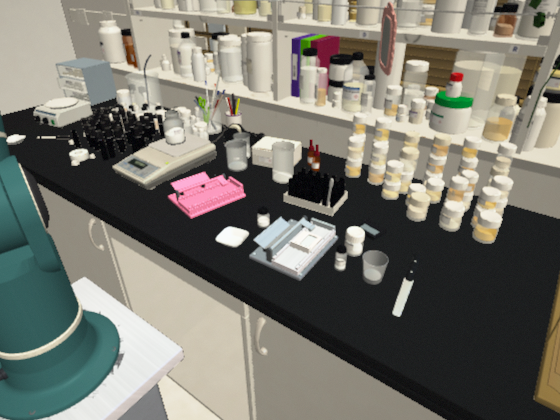

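View pics/top0.png

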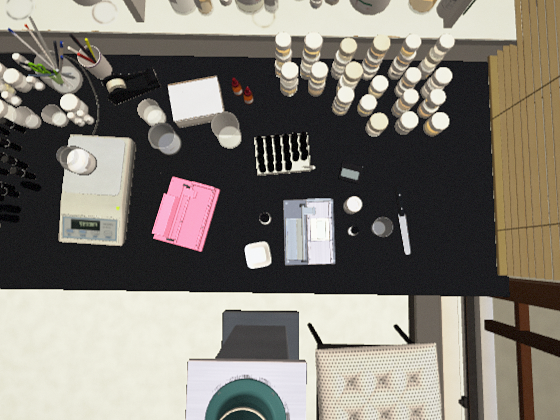

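View pics/wrist0.png

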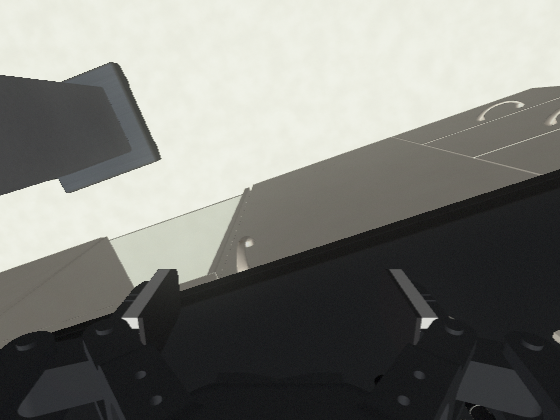

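```bash
python3 - <<'E'
import cv2
a=cv2.imread('pics/top0.png')[180:280,230:420]; cv2.imwrite('pics/top0z.png',cv2.resize(a,None,fx=4.2,fy=4.2,interpolation=cv2.INTER_CUBIC))
a=cv2.imread('pics/scene0.png')[195:325,200:430]; cv2.imwrite('pics/scene0z.png',cv2.resize(a,None,fx=3.4,fy=3.4,interpolation=cv2.INTER_CUBIC))
E
```

```text
(no output)
```

View pics/top0z.png

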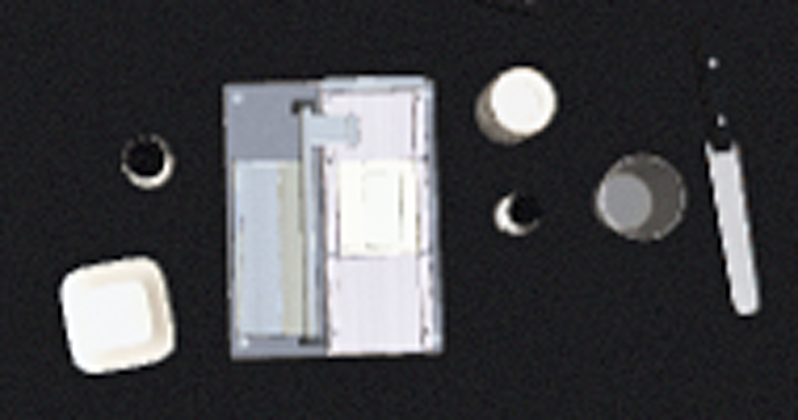

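View pics/scene0z.png

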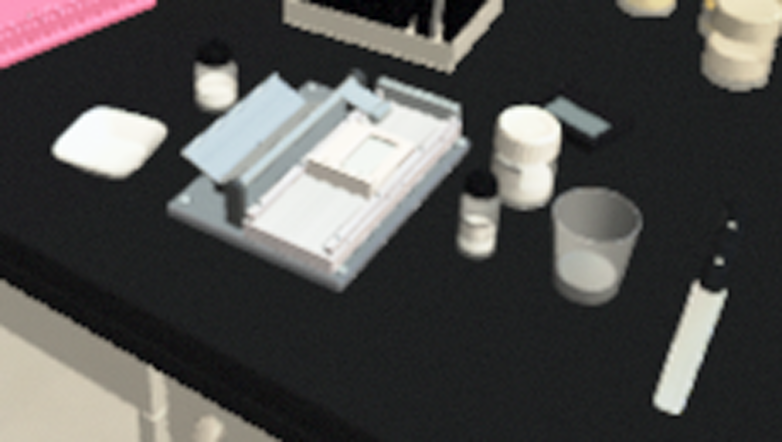

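```bash
cat > h.py <<'E'
from bench import robot
import cv2,numpy as np
from scipy.spatial.transform import Rotation as R
np.set_printoptions(precision=4,suppress=True)
def ray(c,p):
    d=c['T'][:3,:3]@np.array([(p[0]-c['cx'])/c['fx'],(p[1]-c['cy'])/c['fy'],1]); return c['T'][:3,3],d
def onz(c,p,z):
    o,d=ray(c,p); return o+d*(z-o[2])/d[2]
def proj(c,P):
    T=c['T']; q=(np.asarray(P,float)-T[:3,3])@T[:3,:3]
    return np.c_[c['fx']*q[...,0]/q[...,2]+c['cx'], c['fy']*q[...,1]/q[...,2]+c['cy']] if q.ndim>1 else np.array([c['fx']*q[0]/q[2]+c['cx'],c['fy']*q[1]/q[2]+c['cy']])
def tri(obs):
    A=np.zeros((3,3));b=np.zeros(3)
    for c,p in obs:
        o,d=ray(c,p); d=d/np.linalg.norm(d); M=np.eye(3)-np.outer(d,d); A+=M;b+=M@o
    return np.linalg.solve(A,b)
E
python3 - <<'E'
from h import *
c=robot.calibration('top')
f=lambda x,y:(230+x/4.2-.4,180+y/4.2-.4)
for n,p,z in [('FL',(222,85),.01),('BR',(442,353),.01),('BL',(230,360),.01),('FR stop',(435,78),.038),('holder RL',(341,253),.04),('holder RR',(415,253),.04),('holder FL',(341,161),.034),('clearvial?',(150,155),.05),('jar',(525,100),.058),('vialR',(523,210),.055),('boat',(115,315),.016)]:
    print(n,onz(c,f(*p),z))
E
```

```text
FL [ 0.5861 -0.0902  0.01  ]
BR [ 0.413  -0.2358  0.01  ]
BL [ 0.4063 -0.0982  0.01  ]
FR stop [ 0.5892 -0.2272  0.038 ]
holder RL [ 0.4756 -0.1673  0.04  ]
holder RR [ 0.4763 -0.2144  0.04  ]
holder FL [ 0.5348 -0.1673  0.034 ]
clearvial? [ 0.5352 -0.045   0.05  ]
jar [ 0.5733 -0.2815  0.058 ]
vialR [ 0.5039 -0.2805  0.055 ]
boat [ 0.4341 -0.0234  0.016 ]
```

```bash
python3 -m crank '[{"tx":-0.02,"ty":-0.03,"spin":-1},{"tx":-0.045,"ty":-0.055,"spin":-3},{"tx":-0.072,"ty":-0.085,"spin":-5},{"tx":-0.098,"ty":-0.117,"spin":-7},{"tx":-0.124,"ty":-0.149,"spin":-9},{"tx":-0.15,"ty":-0.18,"spin":-11},{"tx":-0.176,"ty":-0.21,"spin":-13},{"tx":-0.202,"ty":-0.242,"spin":-15},{"tx":-0.228,"ty":-0.274,"spin":-17},{"tx":-0.25,"ty":-0.3,"spin":-19}]' 0.7; python3 - <<'E'
from h import *
s=robot.sense();print(s['time'],s['ee_pos'],R.from_rotvec(s['ee_rot']).as_matrix(),s['wrist_force'],s['width'],s['joint_pos'])
E
```

```text
0.15 [0.2154 0.6128 0.2305] [[-0.9435  0.3315 -0.0004]
 [ 0.3315  0.9435 -0.0014]
 [-0.0001 -0.0014 -1.    ]] [ 0.4675 -0.2814  0.1432] 0.08571910963098013 [-1.276   0.4682 -0.0116  1.6034  0.006   1.0714 -0.0563]invalid input at $[0]: expected keys tx, ty, tz, spin
```

```bash
python3 -m crank '[{"tx":-0.02,"ty":-0.03,"tz":0,"spin":-1},{"tx":-0.045,"ty":-0.055,"tz":0,"spin":-3},{"tx":-0.072,"ty":-0.085,"tz":0,"spin":-5},{"tx":-0.098,"ty":-0.117,"tz":0,"spin":-7},{"tx":-0.124,"ty":-0.149,"tz":0,"spin":-9},{"tx":-0.15,"ty":-0.18,"tz":0,"spin":-11},{"tx":-0.176,"ty":-0.21,"tz":0,"spin":-13},{"tx":-0.202,"ty":-0.242,"tz":0,"spin":-15},{"tx":-0.228,"ty":-0.274,"tz":0,"spin":-17},{"tx":-0.25,"ty":-0.3,"tz":0,"spin":-19}]' 0.7; python3 - <<'E'
from h import *
s=robot.sense();print(s['time'],s['ee_pos'],R.from_rotvec(s['ee_rot']).as_matrix(),s['wrist_force'],s['width'],s['joint_pos'])
M=R.from_rotvec(s['ee_rot']).as_matrix(); print(M.T@(np.array([.48,-.155,.231])-s['ee_pos']))
E
```

```text
time: 0.98
ee_pos: [0.3522, 0.2443, 0.2313]
ee_rot: [-0.009, -3.142, 0.0]
wrist_force: [0.9, 0.6, -0.2]
width: 0.0596
0.9833 [0.3522 0.2443 0.2313] [[-1.      0.006  -0.    ]
 [ 0.006   1.     -0.0003]
 [ 0.     -0.0003 -1.    ]] [ 0.9003  0.6319 -0.2449] 0.05960900370988915 [-0.7827  0.0856  0.1036  2.1207 -0.0107  0.9359  0.8917]
[-0.1302 -0.3986  0.0004]
```

```bash
python3 -m crank '[{"tx":-0.013,"ty":-0.038,"tz":0,"spin":-1},{"tx":-0.026,"ty":-0.077,"tz":0,"spin":-2},{"tx":-0.039,"ty":-0.116,"tz":0,"spin":-2.9},{"tx":-0.051,"ty":-0.155,"tz":0,"spin":-2.9},{"tx":-0.064,"ty":-0.194,"tz":0,"spin":-2.9},{"tx":-0.077,"ty":-0.233,"tz":0,"spin":-2.9},{"tx":-0.09,"ty":-0.272,"tz":0,"spin":-2.9},{"tx":-0.103,"ty":-0.311,"tz":0,"spin":-2.9},{"tx":-0.116,"ty":-0.350,"tz":0,"spin":-2.9},{"tx":-0.128,"ty":-0.388,"tz":0,"spin":-2.9}]';python3 -m crank '[{"tx":-0.002,"ty":-0.01,"tz":0,"spin":0},{"tx":-0.002,"ty":-0.01,"tz":0,"spin":0},{"tx":-0.002,"ty":-0.01,"tz":0,"spin":0}]'; python3 - <<'E'
from h import *
c=robot.calibration('wrist');im=robot.snapshot('wrist')
cv2.imwrite('pics/w1.png',im[:,:,::-1]);np.save('w1.npy',c['T']);print(c)
s=robot.sense();print(s['time'],s['ee_pos'],R.from_rotvec(s['ee_rot']).as_matrix(),s['wrist_force'],s['width'],s['joint_pos'])
E
```

```text
time: 1.82
ee_pos: [0.4777, -0.1435, 0.2314]
ee_rot: [-0.07, 3.14, 0.0]
wrist_force: [0.2, 0.4, 0.6]
width: 0.06
time: 2.07
ee_pos: [0.4794, -0.1512, 0.2308]
ee_rot: [0.068, -3.14, -0.001]
wrist_force: [0.2, 1.1, -0.1]
width: 0.0595
{'fx': 340.4303359630802, 'fy': 340.4303359630802, 'cx': 279.2325457061471, 'cy': 210.50789271812943, 'T': array([[-0.0432,  0.9573,  0.286 ,  0.4065],
       [ 0.9991,  0.041 ,  0.0137, -0.1538],
       [ 0.0013,  0.2863, -0.9581,  0.3735],
       [ 0.    ,  0.    ,  0.    ,  1.    ]])}
2.1167 [ 0.4795 -0.1501  0.2308] [[-0.999  -0.0452 -0.0012]
 [-0.0452  0.999   0.001 ]
 [ 0.0011  0.001  -1.    ]] [0.3747 0.083  0.3827] 0.06023051743325054 [-0.1985  0.2254  0.5047  1.9848 -0.1326  0.9643  1.9876]
```

View pics/w1.png

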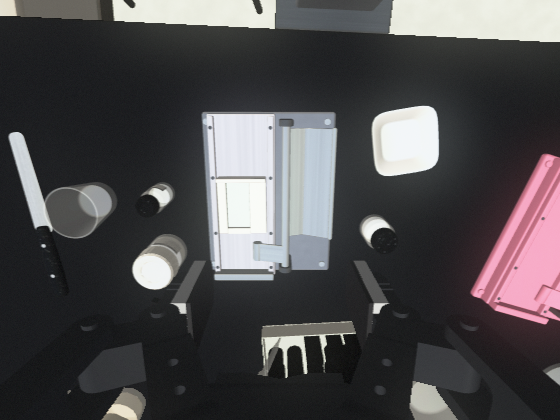

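```bash
python3 -m crank '[{"tx":0.01,"ty":-0.02,"tz":0.02,"spin":0},{"tx":0.02,"ty":-0.04,"tz":0.04,"spin":0},{"tx":0.03,"ty":-0.06,"tz":0.05,"spin":0},{"tx":0.03,"ty":-0.06,"tz":0.05,"spin":0},{"tx":0.03,"ty":-0.06,"tz":0.05,"spin":0}]'; python3 - <<'E'
from h import *
c=robot.calibration('wrist');im=robot.snapshot('wrist')
cv2.imwrite('pics/w2.png',im[:,:,::-1]);np.save('w2.npy',c['T']);print(c['T'])
a=cv2.imread('pics/w1.png')[100:290,190:350];cv2.imwrite('pics/w1z.png',cv2.resize(a,None,fx=3,fy=3,interpolation=cv2.INTER_CUBIC))
E
```

```text
time: 2.53
ee_pos: [0.4519, -0.2115, 0.1808]
ee_rot: [0.07, -3.14, -0.002]
wrist_force: [-0.4, -0.2, 0.2]
width: 0.0596
[[-0.0445  0.9572  0.2859  0.379 ]
 [ 0.999   0.042   0.0147 -0.2143]
 [ 0.0021  0.2862 -0.9582  0.3235]
 [ 0.      0.      0.      1.    ]]
```

View pics/w2.png

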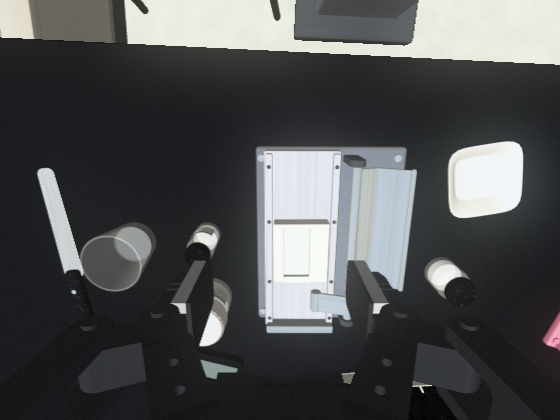

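View pics/w1z.png

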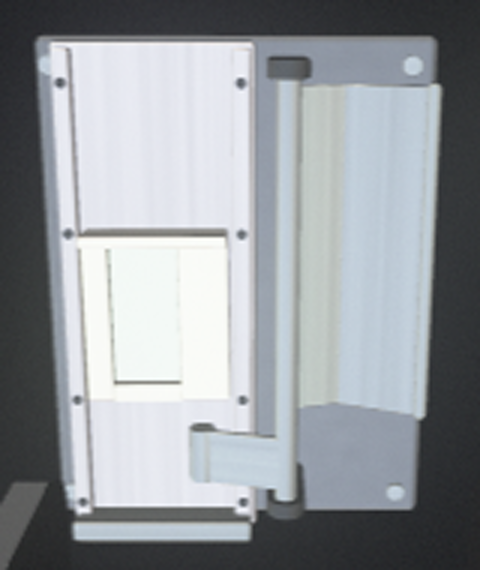

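```bash
python3 - <<'E'
import cv2
a=cv2.imread('pics/w2.png')[140:340,245:425];cv2.imwrite('pics/w2z.png',cv2.resize(a,None,fx=3,fy=3,interpolation=cv2.INTER_CUBIC))
E
```

```text
(no output)
```

View pics/w2z.png

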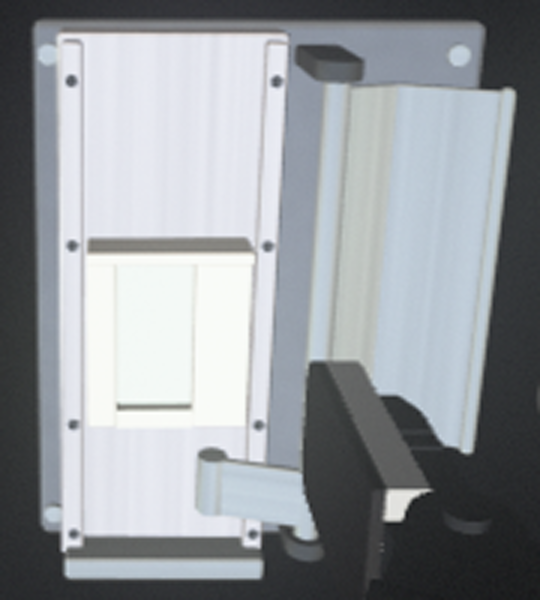

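```bash
cat > m.py <<'E'
from h import *
c0=robot.calibration('wrist')
def cam(n): return dict(c0,T=np.load(n))
c1,c2=cam('w1.npy'),cam('w2.npy')
f1=lambda p:(190+(p[0]+.5)/3-.5,100+(p[1]+.5)/3-.5)
f2=lambda p:(245+(p[0]+.5)/3-.5,140+(p[1]+.5)/3-.5)
P={'sR1':((241,83),(276,80)),'sR2':((241,235),(267,246)),'sR3':((243,400),(258,425)),'sR4':((243,503),(252,534)),
'sL1':((60,83),(71,80)),'sL2':((68,235),(71,246)),'sL3':((77,400),(72,425)),'sL4':((83,502),(73,534)),
'bTL':((36,38),(33,20)),'bTR':((436,38),(485,22)),'lipL':((78,236),(87,251)),'lipR':((227,236),(254,251)),'plateout':((440,85),(513,90)),'holderFL':((90,400),(88,425)),'holderFR':((228,400),(251,425)),'stopL':((73,522),(65,556)),'stopR':((251,522),(263,556))}
W={k:tri([(c1,f1(a)),(c2,f2(b))]) for k,(a,b) in P.items()}
E
python3 - <<'E'
from m import *
for k,v in W.items(): print(k,v, proj(c1,v)-f1(P[k][0]))
x=np.array([W['sR%d'%i]-W['sL%d'%i] for i in (1,2,3,4)]); print('across',np.linalg.norm(x,axis=1),np.degrees(np.arctan2(-x[:,0],x[:,1])))
for s in 'LR':
    d=W['s%s4'%s]-W['s%s1'%s];print(s,np.linalg.norm(d),np.degrees(np.arctan2(d[1],d[0])))
E
```

```text
sR1 [ 0.4244 -0.1617  0.0295] [-0.0514  0.0945]
sR2 [ 0.4748 -0.1599  0.0303] [-0.0494  0.0734]
sR3 [ 0.5348 -0.1572  0.0303] [-0.1853  0.2328]
sR4 [ 0.5753 -0.1556  0.0298] [-0.0936  0.1117]
sL1 [ 0.427  -0.2209  0.0296] [-0.073   0.1174]
sL2 [ 0.4776 -0.2191  0.0293] [-0.1292  0.1636]
sL3 [ 0.5373 -0.2165  0.0305] [-0.2185  0.2355]
sL4 [ 0.5773 -0.2147  0.0305] [-0.2297  0.2349]
bTL [ 0.4134 -0.2341  0.003 ] [ 0.0614 -0.1079]
bTR [ 0.4074 -0.0955  0.0074] [ 0.0449 -0.0918]
lipL [ 0.4761 -0.2141  0.0378] [-0.147   0.1877]
lipR [ 0.4743 -0.1646  0.0363] [-0.1879  0.272 ]
plateout [ 0.4217 -0.0992  0.0454] [-0.1394  0.2616]
holderFL [ 0.5364 -0.2115  0.0319] [-0.1204  0.1328]
holderFR [ 0.5305 -0.1617  0.0401] [ 0.3674 -0.481 ]
stopL [ 0.5827 -0.2173  0.0354] [ 0.0263 -0.0269]
stopR [ 0.5804 -0.1523  0.0346] [-0.0198  0.0238]
across [0.0593 0.0593 0.0594 0.0591] [2.4853 2.7482 2.386  1.8791]
L 0.1503923116681725 2.3509883526421147
R 0.15101621560804207 2.2943855453752553
```

```bash
python3 -m crank '[{"tx":-0.003,"ty":0.03,"tz":0.01,"spin":0.2},{"tx":-0.006,"ty":0.058,"tz":0.03,"spin":0.2},{"tx":-0.006,"ty":0.058,"tz":0.055,"spin":0.2},{"tx":-0.006,"ty":0.058,"tz":0.08,"spin":0.2},{"tx":-0.006,"ty":0.058,"tz":0.1,"spin":0.2},{"tx":-0.006,"ty":0.058,"tz":0.11,"spin":0.2},{"tx":-0.006,"ty":0.058,"tz":0.11,"spin":0.2},{"tx":-0.006,"ty":0.058,"tz":0.11,"spin":0.2}]'; python3 - <<'E'
from h import *
c=robot.calibration('wrist')
for n in('wrist','scene'):
    im=robot.snapshot(n); cv2.imwrite(f'pics/{n}3.png',im[:,:,::-1])
a=cv2.imread('pics/scene3.png')[195:325,200:430]; cv2.imwrite('pics/scene3z.png',cv2.resize(a,None,fx=3.4,fy=3.4,interpolation=cv2.INTER_CUBIC))
s=robot.sense();M=R.from_rotvec(s['ee_rot']).as_matrix();print(s['time'],s['ee_pos'],M,s['wrist_force'],s['width'])
ya=np.radians(2.35);Rs=np.array([[np.cos(ya),-np.sin(ya)],[np.sin(ya),np.cos(ya)]])
print('stage',(s['ee_pos'][:2]-[.5065,-.1882])@Rs*1000)
E
```

```text
time: 3.25
ee_pos: [0.4566, -0.1536, 0.0717]
ee_rot: [-0.066, 3.14, 0.0]
wrist_force: [-0.5, -0.6, 0.1]
width: 0.0598
3.35 [ 0.4572 -0.1543  0.0725] [[-0.9991 -0.0413  0.0025]
 [-0.0413  0.9991 -0.0001]
 [-0.0025 -0.0002 -1.    ]] [-0.4996 -0.0349  0.3729] 0.05983791660464664
stage [-47.8782  35.8811]
```

View pics/wrist3.png

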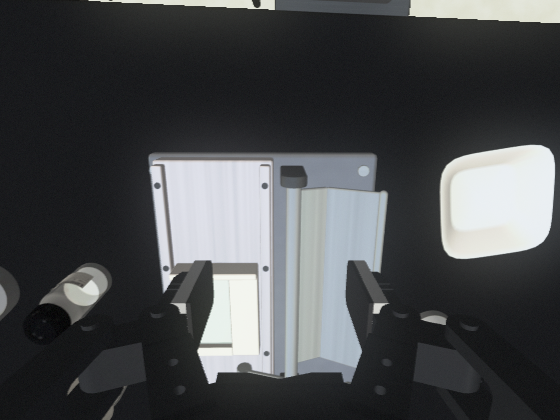

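View pics/scene3z.png

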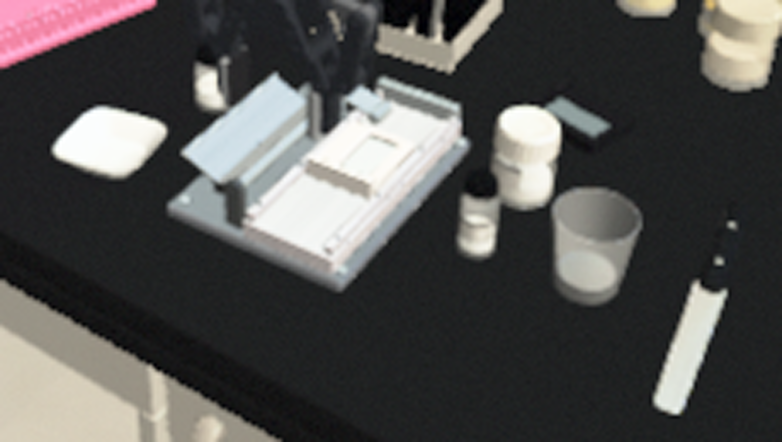

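```bash
python3 - <<'E'
from h import *
c=robot.calibration('wrist')
s=robot.sense();M=R.from_rotvec(s['ee_rot']).as_matrix()
for z in (0,-.005,-.01):
  for x in (.011,-.011):
    print(z,x,[proj(c,s['ee_pos']+M@np.array([x,y,z])).round(0) for y in (-.0445,-.03,.03,.0445)])
a=cv2.imread('pics/wrist3.png')[220:360,150:410];a=cv2.convertScaleAbs(a,alpha=2,beta=40);cv2.imwrite('pics/w3z.png',cv2.resize(a,None,fx=3,fy=3,interpolation=cv2.INTER_CUBIC))
E
```

```text
0 0.011 [array([179., 251.]), array([211., 251.]), array([344., 251.]), array([376., 251.])]
0 -0.011 [array([183., 294.]), array([214., 294.]), array([341., 294.]), array([372., 294.])]
-0.005 0.011 [array([176., 256.]), array([209., 256.]), array([346., 256.]), array([379., 256.])]
-0.005 -0.011 [array([180., 300.]), array([212., 300.]), array([343., 300.]), array([375., 300.])]
-0.01 0.011 [array([173., 261.]), array([207., 261.]), array([348., 261.]), array([382., 261.])]
-0.01 -0.011 [array([177., 306.]), array([210., 306.]), array([345., 306.]), array([378., 306.])]
```

View pics/w3z.png

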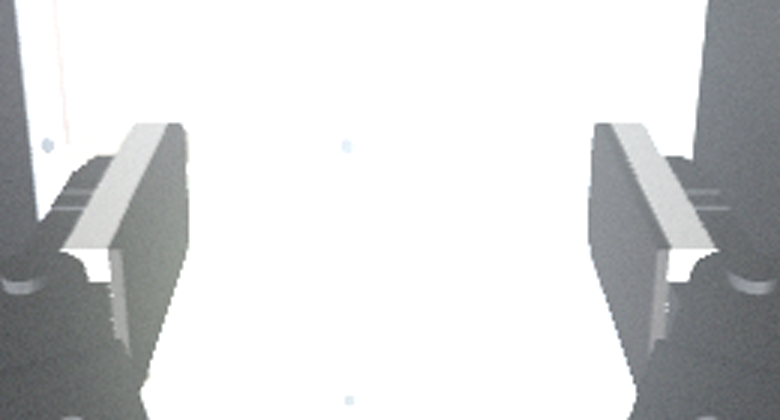

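```bash
python3 -m crank '[{"tx":0.003,"ty":0.001,"tz":0.01,"spin":0},{"tx":0.003,"ty":0.001,"tz":0.02,"spin":0},{"tx":0.003,"ty":0.001,"tz":0.026,"spin":0},{"tx":0.003,"ty":0.001,"tz":0.026,"spin":0}]' 0.8; python3 - <<'E'
from h import *
c=robot.calibration('wrist')
for n in('wrist','scene'):
    im=robot.snapshot(n); cv2.imwrite(f'pics/{n}4.png',im[:,:,::-1])
a=cv2.imread('pics/scene4.png')[195:325,200:430]; cv2.imwrite('pics/scene4z.png',cv2.resize(a,None,fx=3.4,fy=3.4,interpolation=cv2.INTER_CUBIC))
s=robot.sense();M=R.from_rotvec(s['ee_rot']).as_matrix();print(s['time'],s['ee_pos'],M,s['wrist_force'],s['width'])
ya=np.radians(2.35);Rs=np.array([[np.cos(ya),-np.sin(ya)],[np.sin(ya),np.cos(ya)]])
print('stage',(s['ee_pos'][:2]-[.5065,-.1882])@Rs*1000)
E
```

```text
time: 3.68
ee_pos: [0.4519, -0.1532, 0.0439]
ee_rot: [0.064, -3.138, -0.001]
wrist_force: [0.4, -0.2, -0.4]
width: 0.0687
3.7833 [ 0.4526 -0.1537  0.0449] [[-0.9992 -0.0405 -0.0009]
 [-0.0405  0.9992  0.0001]
 [ 0.0009  0.0001 -1.    ]] [-0.3691 -0.3855 -0.0558] 0.06817292205046846
stage [-52.4062  36.7275]
```

View pics/wrist4.png

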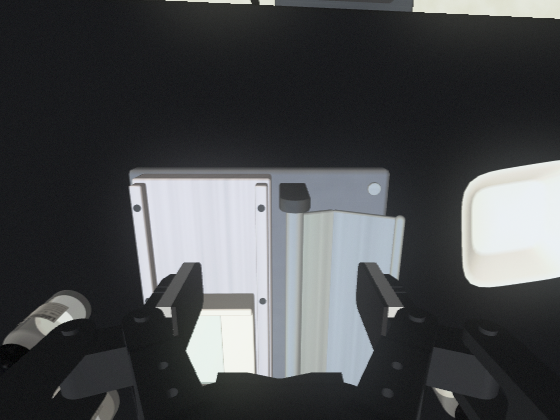

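View pics/scene4z.png

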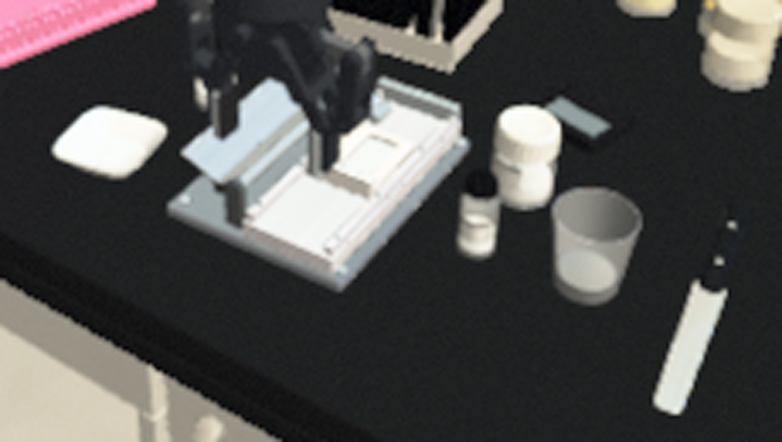

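```bash
python3 -m crank '[{"tx":0,"ty":0,"tz":0.005,"spin":0},{"tx":0,"ty":0,"tz":0.01,"spin":0},{"tx":0,"ty":0,"tz":0.01,"spin":0}]'; python3 -m crank '[{"tx":0,"ty":0,"tz":0.002,"spin":0},{"tx":0,"ty":0,"tz":0.004,"spin":0},{"tx":0,"ty":0,"tz":0.004,"spin":0}]'
```

```text
time: 4.03
ee_pos: [0.4532, -0.1537, 0.0348]
ee_rot: [-0.064, 3.141, -0.0]
wrist_force: [0.8, 0.2, 0.2]
width: 0.0688
time: 4.28
ee_pos: [0.4532, -0.1536, 0.0313]
ee_rot: [-0.064, 3.141, -0.0]
wrist_force: [0.4, -0.2, 3.4]
width: 0.0683
```

```bash
python3 -m crank '[{"tx":0,"ty":0,"tz":0.003,"spin":0},{"tx":0,"ty":0,"tz":0.006,"spin":0},{"tx":0,"ty":0,"tz":0.006,"spin":0}]'; python3 -m crank '[{"tx":0,"ty":0,"tz":0.002,"spin":0},{"tx":0,"ty":0,"tz":0.004,"spin":0},{"tx":0,"ty":0,"tz":0.004,"spin":0}]'; python3 - <<'E'
from h import *
for n in('wrist','scene'):
    im=robot.snapshot(n); cv2.imwrite(f'pics/{n}5.png',im[:,:,::-1])
a=cv2.imread('pics/scene5.png')[195:325,200:430]; cv2.imwrite('pics/scene5z.png',cv2.resize(a,None,fx=3.4,fy=3.4,interpolation=cv2.INTER_CUBIC))
s=robot.sense();print(s['ee_pos'],s['wrist_force'],s['ft_torque'])
E
```

```text
time: 4.53
ee_pos: [0.4532, -0.1542, 0.0254]
ee_rot: [-0.063, 3.14, -0.001]
wrist_force: [-0.9, -1.1, 6.3]
width: 0.0683
time: 4.78
ee_pos: [0.4533, -0.1551, 0.0218]
ee_rot: [-0.062, 3.14, -0.003]
wrist_force: [-2.1, -3.3, 7.5]
width: 0.0682
[ 0.4533 -0.1551  0.0219] [-1.4353 -3.453   8.1492] [-0.4262  0.3996  0.0775]
```

View pics/scene5z.png

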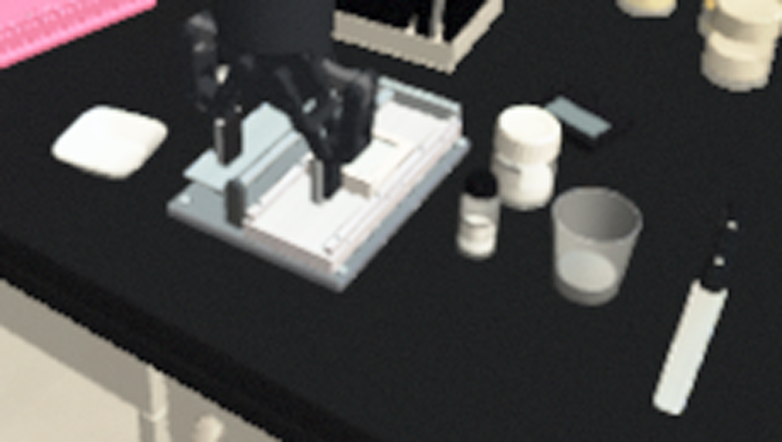

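View pics/wrist5.png

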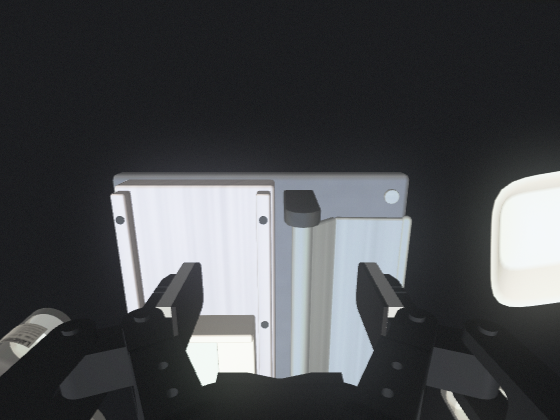

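```bash
python3 -m crank '[{"tx":0,"ty":0,"tz":0.001,"spin":0},{"tx":0,"ty":0,"tz":0.002,"spin":0},{"tx":0,"ty":0,"tz":0.002,"spin":0}]'; python3 -c "
from h import *
s=robot.sense();print(s['ee_pos'],s['wrist_force'],s['ft_torque'])"
```

```text
time: 5.13
ee_pos: [0.4534, -0.1555, 0.0205]
ee_rot: [-0.062, 3.139, -0.003]
wrist_force: [-3.2, -3.7, 14.6]
width: 0.0684
[ 0.4534 -0.1555  0.0205] [-3.2034 -3.7086 14.5701] [-0.4165  0.6389  0.1552]
```

```bash
python3 -m crank '[{"tx":-0.001,"ty":0,"tz":0,"spin":0},{"tx":-0.003,"ty":0,"tz":0,"spin":0},{"tx":-0.005,"ty":0,"tz":0,"spin":0},{"tx":-0.007,"ty":0,"tz":0,"spin":0},{"tx":-0.009,"ty":0,"tz":0,"spin":0},{"tx":-0.011,"ty":0,"tz":0,"spin":0},{"tx":-0.012,"ty":0,"tz":0,"spin":0},{"tx":-0.012,"ty":0,"tz":0,"spin":0}]'; python3 - <<'E'
from h import *
for n in('wrist','scene'):
    im=robot.snapshot(n); cv2.imwrite(f'pics/{n}6.png',im[:,:,::-1])
a=cv2.imread('pics/scene6.png')[195:325,200:430]; cv2.imwrite('pics/scene6z.png',cv2.resize(a,None,fx=3.4,fy=3.4,interpolation=cv2.INTER_CUBIC))
a=cv2.imread('pics/wrist6.png')[160:380,90:430];a=cv2.convertScaleAbs(a,alpha=1.2,beta=30);cv2.imwrite('pics/w6z.png',cv2.resize(a,None,fx=2.3,fy=2.3,interpolation=cv2.INTER_CUBIC))
s=robot.sense();M=R.from_rotvec(s['ee_rot']).as_matrix();print(s['ee_pos'],M[2],s['wrist_force'],s['ft_torque'])
ya=np.radians(2.35);Rs=np.array([[np.cos(ya),-np.sin(ya)],[np.sin(ya),np.cos(ya)]])
print('stage',(s['ee_pos'][:2]-[.5065,-.1882])@Rs*1000)
E
```

```text
time: 5.8
ee_pos: [0.4606, -0.1541, 0.02]
ee_rot: [0.063, -3.134, -0.003]
wrist_force: [-13.0, -3.7, 25.1]
width: 0.0686
[ 0.4607 -0.1541  0.0201] [ 0.0069  0.002  -1.    ] [-13.0494  -4.4037  24.2687] [0.1473 2.929  0.4721]
stage [-44.3902  35.9554]
```

View pics/scene6z.png

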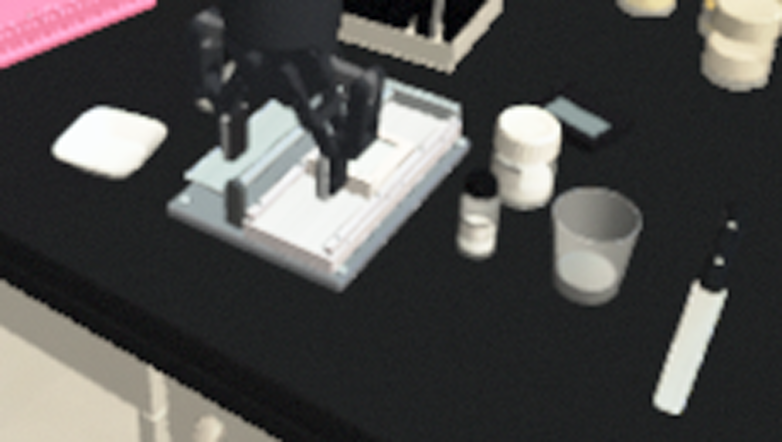

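View pics/w6z.png

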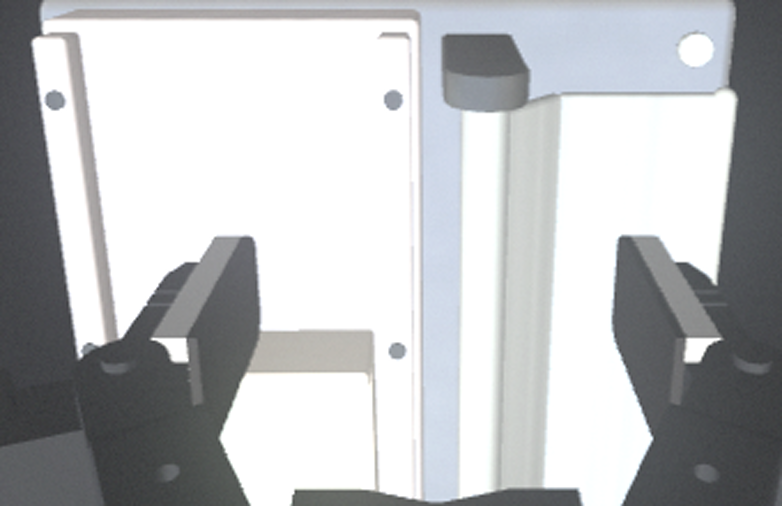

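```bash
python3 -m crank '[{"tx":-0.001,"ty":0,"tz":-0.0005,"spin":0},{"tx":-0.002,"ty":0,"tz":-0.001,"spin":0},{"tx":-0.004,"ty":0,"tz":-0.001,"spin":0},{"tx":-0.006,"ty":0,"tz":-0.001,"spin":0},{"tx":-0.008,"ty":0,"tz":-0.001,"spin":0},{"tx":-0.01,"ty":0,"tz":-0.001,"spin":0}]'; cat > st.py <<'E'
from h import *
s=robot.sense();M=R.from_rotvec(s['ee_rot']).as_matrix();print(s['ee_pos'],M[2],s['wrist_force'],s['ft_torque'])
ya=np.radians(2.35);Rs=np.array([[np.cos(ya),-np.sin(ya)],[np.sin(ya),np.cos(ya)]])
print('stage',(s['ee_pos'][:2]-[.5065,-.1882])@Rs*1000)
E
python3 st.py
```

```text
time: 6.4
ee_pos: [0.4714, -0.1526, 0.0204]
ee_rot: [0.064, -3.134, -0.004]
wrist_force: [-10.8, -1.2, 15.8]
width: 0.0685
[ 0.4714 -0.1526  0.0204] [ 0.0064  0.0024 -1.    ] [-10.7684  -1.206   15.8413] [0.3192 2.2318 0.3388]
stage [-33.6311  36.9753]
```

```bash
python3 -m crank '[{"tx":-0.002,"ty":0,"tz":0,"spin":0},{"tx":-0.004,"ty":0,"tz":0,"spin":0},{"tx":-0.006,"ty":0,"tz":0,"spin":0},{"tx":-0.007,"ty":0,"tz":0,"spin":0}]';python3 st.py; python3 - <<'E'
from h import *
for n in('wrist','scene'):
    im=robot.snapshot(n); cv2.imwrite(f'pics/{n}7.png',im[:,:,::-1])
a=cv2.imread('pics/scene7.png')[195:325,200:430]; cv2.imwrite('pics/scene7z.png',cv2.resize(a,None,fx=3.4,fy=3.4,interpolation=cv2.INTER_CUBIC))
a=cv2.imread('pics/wrist7.png')[160:380,90:430];a=cv2.convertScaleAbs(a,alpha=1,beta=0);cv2.imwrite('pics/w7z.png',cv2.resize(a,None,fx=2.3,fy=2.3,interpolation=cv2.INTER_CUBIC))
E
```

```text
time: 6.73
ee_pos: [0.4786, -0.1522, 0.0204]
ee_rot: [0.064, -3.135, -0.004]
wrist_force: [-8.1, -0.5, 14.1]
width: 0.0684
[ 0.4786 -0.1522  0.0204] [ 0.0061  0.0025 -1.    ] [-8.1461 -0.4803 14.0666] [0.4073 1.7468 0.2674]
stage [-26.4021  37.1016]
```

View pics/scene7z.png

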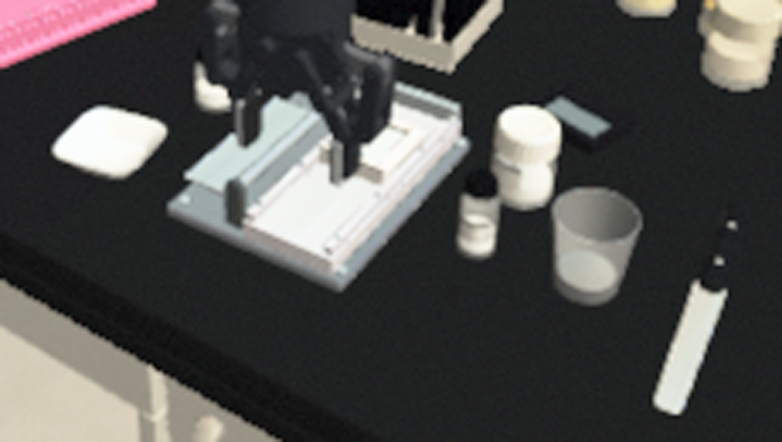

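View pics/w7z.png

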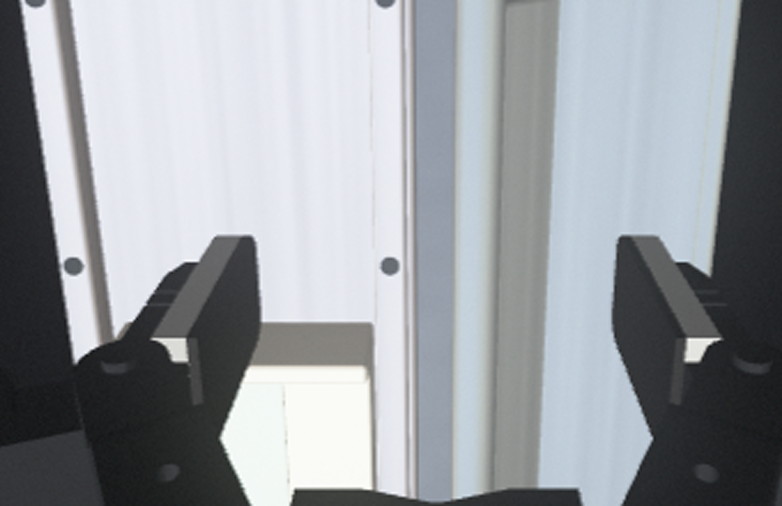

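```bash
python3 - <<'E'
from h import *
c=robot.calibration('wrist')
ya=np.radians(2.35);Rs=np.array([[np.cos(ya),-np.sin(ya)],[np.sin(ya),np.cos(ya)]])
p=(90+310/2.3,160+322/2.3)
for z in(.024,.027):print('lip stage',(onz(c,p,z)[:2]-[.5065,-.1882])@Rs*1000)
print('lip top',(onz(c,(90+310/2.3,160+367/2.3),.04)[:2]-[.5065,-.1882])@Rs*1000)
E
python3 -m crank '[{"tx":-0.002,"ty":0,"tz":0,"spin":0},{"tx":-0.004,"ty":0,"tz":0,"spin":0},{"tx":-0.006,"ty":0,"tz":0,"spin":0},{"tx":-0.008,"ty":0,"tz":0,"spin":0},{"tx":-0.01,"ty":0,"tz":0,"spin":0}]';python3 st.py
```

```text
lip stage [-14.4379  12.694 ]
lip stage [-16.247   13.2257]
lip top [-14.8725  15.1165]
time: 7.25
ee_pos: [0.4882, -0.1518, 0.0205]
ee_rot: [0.064, -3.134, -0.004]
wrist_force: [-9.2, -0.3, 14.7]
width: 0.0687
[ 0.4882 -0.1518  0.0205] [ 0.0068  0.0027 -1.    ] [-9.1818 -0.3227 14.7029] [0.4512 2.1356 0.3122]
stage [-16.7567  37.1544]
```

```bash
python3 -m crank '[{"tx":-0.002,"ty":0,"tz":0,"spin":0},{"tx":-0.004,"ty":0,"tz":0,"spin":0},{"tx":-0.006,"ty":0,"tz":0,"spin":0},{"tx":-0.008,"ty":0,"tz":0,"spin":0},{"tx":-0.01,"ty":0,"tz":0,"spin":0},{"tx":-0.012,"ty":0,"tz":0,"spin":0}]';python3 st.py
```

```text
time: 7.75
ee_pos: [0.5003, -0.1513, 0.0205]
ee_rot: [0.064, -3.134, -0.004]
wrist_force: [-11.1, -0.8, 15.0]
width: 0.0687
[ 0.5003 -0.1513  0.0205] [ 0.0068  0.0027 -1.    ] [-11.0819  -0.7571  14.9647] [0.5341 2.2842 0.383 ]
stage [-4.7168 37.1038]
```

```bash
python3 -m crank '[{"tx":-0.001,"ty":0,"tz":0,"spin":0},{"tx":-0.003,"ty":0,"tz":0,"spin":0},{"tx":-0.005,"ty":0,"tz":0,"spin":0},{"tx":-0.006,"ty":0,"tz":0,"spin":0},{"tx":-0.007,"ty":0,"tz":0,"spin":0}]';python3 st.py
```

```text
time: 8.17
ee_pos: [0.5076, -0.151, 0.0205]
ee_rot: [0.064, -3.135, -0.004]
wrist_force: [-7.6, -0.8, 13.9]
width: 0.0687
[ 0.5076 -0.151   0.0205] [ 0.0061  0.0024 -1.    ] [-7.6022 -0.8465 13.8762] [0.5067 1.7729 0.309 ]
stage [ 2.6294 37.0869]
```

```bash
python3 -m crank '[{"tx":-0.001,"ty":0,"tz":0,"spin":0},{"tx":-0.002,"ty":0,"tz":0,"spin":0},{"tx":-0.002,"ty":0,"tz":0,"spin":0}]';python3 st.py;  python3 -m crank '[{"tx":-0.001,"ty":0,"tz":0,"spin":0},{"tx":-0.001,"ty":0,"tz":0,"spin":0}]';python3 st.py
```

```text
time: 8.42
ee_pos: [0.5078, -0.151, 0.0204]
ee_rot: [0.064, -3.131, -0.005]
wrist_force: [-12.5, 0.7, 18.9]
width: 0.0684
[ 0.5078 -0.151   0.0204] [ 0.0095  0.0035 -0.9999] [-12.5019   0.6514  18.8879] [0.5517 2.9026 0.2856]
stage [ 2.8197 37.1106]
time: 8.58
ee_pos: [0.5078, -0.151, 0.0203]
ee_rot: [0.063, -3.13, -0.006]
wrist_force: [-15.5, -1.7, 20.8]
width: 0.0682
[ 0.5078 -0.151   0.0203] [ 0.0112  0.004  -0.9999] [-15.5056  -1.6535  20.8106] [0.5437 3.3807 0.2407]
stage [ 2.8235 37.0945]
```

```bash
python3 -m crank '[{"tx":-0.001,"ty":0,"tz":0,"spin":0},{"tx":-0.002,"ty":0,"tz":0,"spin":0},{"tx":-0.002,"ty":0,"tz":0,"spin":0}]';python3 st.py; python3 - <<'E'
from h import *
c=robot.calibration('wrist')
for n in('wrist','scene','top'):
    im=robot.snapshot(n); cv2.imwrite(f'pics/{n}8.png',im[:,:,::-1])
a=cv2.imread('pics/scene8.png')[215:305,240:370]; cv2.imwrite('pics/scene8z.png',cv2.resize(a,None,fx=6,fy=6,interpolation=cv2.INTER_CUBIC))
a=cv2.imread('pics/wrist8.png')[160:380,90:430];cv2.imwrite('pics/w8z.png',cv2.resize(a,None,fx=2.3,fy=2.3,interpolation=cv2.INTER_CUBIC))
ya=np.radians(2.35);Rs=np.array([[np.cos(ya),-np.sin(ya)],[np.sin(ya),np.cos(ya)]])
for X,Y in ((15,10),(15,20),(13,20),(10,20)):
    w=Rs@np.array([X,Y])/1000+[.5065,-.1882]
    for z in(.024,.04):
        q=proj(c,np.r_[w,z]); print(X,Y,z,((q-[90,160])*2.3).round(0))
E
```

```text
time: 8.83
ee_pos: [0.5078, -0.151, 0.0202]
ee_rot: [0.062, -3.126, -0.008]
wrist_force: [-21.4, -0.4, 25.6]
width: 0.0686
[ 0.5078 -0.151   0.0202] [ 0.0148  0.0051 -0.9999] [-21.4155  -0.4342  25.6225] [0.5931 4.3009 0.3523]
stage [ 2.8468 37.0853]
15 10 0.024 [297. 325.]
15 10 0.04 [282. 372.]
15 20 0.024 [346. 325.]
15 20 0.04 [337. 371.]
13 20 0.024 [346. 316.]
13 20 0.04 [337. 362.]
10 20 0.024 [346. 302.]
10 20 0.04 [336. 347.]
```

View pics/scene8z.png

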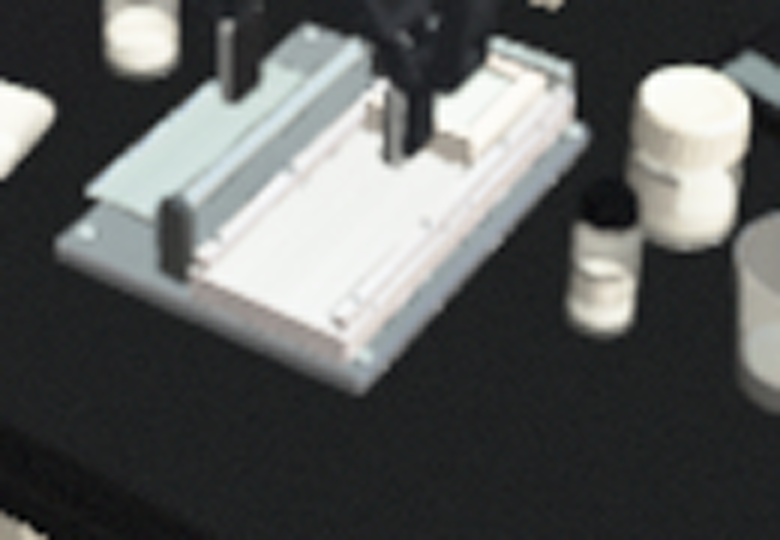

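View pics/w8z.png

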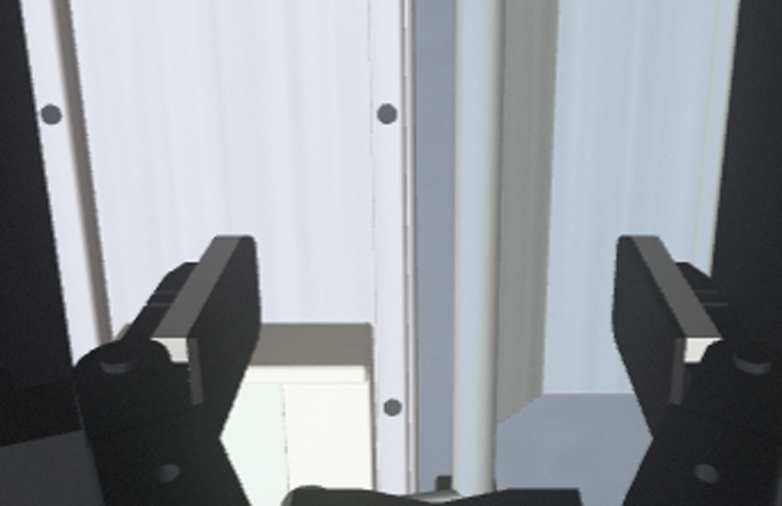

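```bash
python3 -m crank '[{"tx":0.002,"ty":0,"tz":0,"spin":0},{"tx":0.005,"ty":0,"tz":0,"spin":0},{"tx":0.008,"ty":0,"tz":0,"spin":0},{"tx":0.011,"ty":0,"tz":0,"spin":0},{"tx":0.014,"ty":0,"tz":0,"spin":0},{"tx":0.016,"ty":0,"tz":0,"spin":0},{"tx":0.016,"ty":0,"tz":0,"spin":0}]';python3 st.py
```

```text
time: 9.57
ee_pos: [0.5025, -0.1517, 0.0216]
ee_rot: [-0.063, 3.136, -0.001]
wrist_force: [3.3, -0.0, 7.1]
width: 0.0682
[ 0.5025 -0.1517  0.0216] [-0.0053 -0.0008 -1.    ] [ 3.3464 -0.0283  7.1033] [ 0.3279 -0.5915 -0.0871]
stage [-2.5409 36.6054]
```

```bash
python3 -m crank '[{"tx":0.001,"ty":0,"tz":-0.001,"spin":0},{"tx":0.002,"ty":0,"tz":-0.002,"spin":0},{"tx":0.003,"ty":0,"tz":-0.0035,"spin":0},{"tx":0.003,"ty":0,"tz":-0.005,"spin":0},{"tx":0.003,"ty":0,"tz":-0.0065,"spin":0},{"tx":0.003,"ty":0,"tz":-0.008,"spin":0},{"tx":0.003,"ty":0,"tz":-0.011,"spin":0},{"tx":0.003,"ty":0,"tz":-0.015,"spin":0},{"tx":0.003,"ty":0,"tz":-0.02,"spin":0},{"tx":0.003,"ty":0,"tz":-0.03,"spin":0}]';python3 st.py
python3 -m crank '[{"tx":0,"ty":0,"tz":-0.02,"spin":0},{"tx":0,"ty":0,"tz":-0.05,"spin":0},{"tx":0,"ty":0,"tz":-0.08,"spin":0},{"tx":0.01,"ty":0,"tz":-0.11,"spin":0},{"tx":0.02,"ty":0,"tz":-0.14,"spin":0},{"tx":0.02,"ty":0,"tz":-0.16,"spin":0},{"tx":0.02,"ty":0,"tz":-0.16,"spin":0},{"tx":0.02,"ty":0,"tz":-0.16,"spin":0}]';python3 st.py;python3 - <<'E'
from h import *
np.save('w9.npy',robot.calibration('wrist')['T'])
for n in('wrist','scene','top'):
    im=robot.snapshot(n); cv2.imwrite(f'pics/{n}9.png',im[:,:,::-1])
a=cv2.imread('pics/scene9.png')[195:325,200:430]; cv2.imwrite('pics/scene9z.png',cv2.resize(a,None,fx=3.4,fy=3.4,interpolation=cv2.INTER_CUBIC))
E
```

```text
time: 10.4
ee_pos: [0.4959, -0.1516, 0.05]
ee_rot: [0.064, -3.139, -0.001]
wrist_force: [0.8, 0.5, 0.2]
width: 0.0685
[ 0.4959 -0.1516  0.05  ] [ 0.0023  0.0004 -1.    ] [0.8352 0.4905 0.1722] [-0.0603 -0.0173  0.0308]
stage [-9.0557 37.0126]
time: 11.07
ee_pos: [0.4775, -0.1526, 0.212]
ee_rot: [-0.064, 3.137, 0.0]
wrist_force: [-0.4, 0.1, -0.7]
width: 0.0682
[ 0.4775 -0.1526  0.212 ] [-0.0035  0.0002 -1.    ] [-0.3792  0.1241 -0.7477] [-0.0462  0.0075 -0.0611]
stage [-27.5208  36.7726]
```

View pics/scene9z.png

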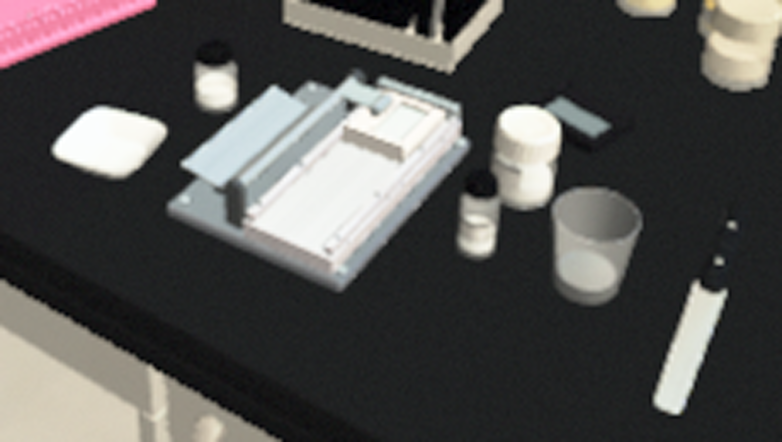

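View pics/wrist9.png

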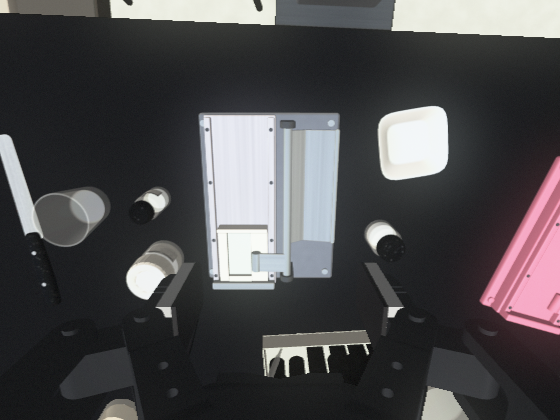

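```bash
python3 - <<'E'
from h import *
c=dict(robot.calibration('wrist'),T=np.load('w9.npy'))
ya=np.radians(2.35);Rs=np.array([[np.cos(ya),-np.sin(ya)],[np.sin(ya),np.cos(ya)]])
a=cv2.imread('pics/wrist9.png')[205:295,200:300];z=cv2.resize(a,None,fx=6,fy=6,interpolation=cv2.INTER_CUBIC)
for X in (12,15):
  for Y in(-25,0,25):
    q=proj(c,np.r_[Rs@np.array([X,Y])/1000+[.5065,-.1882],.040]); z=cv2.circle(z,tuple(int(v) for v in ((q-[200,205])*6+2.5)),3,(0,0,255) if X==15 else (0,180,0),-1)
cv2.imwrite('pics/w9z.png',z)
E
```

```text
(no output)
```

View pics/w9z.png

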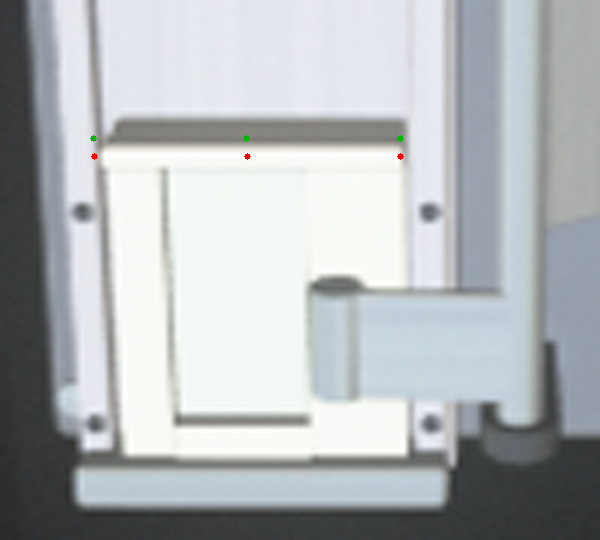

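```bash
python3 - <<'E'
from m import *
c=dict(robot.calibration('wrist'),T=np.load('w9.npy'))
ya=np.radians(2.35);Rs=np.array([[np.cos(ya),-np.sin(ya)],[np.sin(ya),np.cos(ya)]])
st=lambda w:(w[:2]-[.5065,-.1882])@Rs*1000
u=lambda p:(200+(p[0]+.5)/6-.5,205+(p[1]+.5)/6-.5)
for k,p in (('sL3',(83,212)),('sR3',(429,212)),('sL4',(95,424)),('sR4',(431,424))):
    print(k,st(W[k]),st(onz(c,u(p),W[k][2])))
print('lip',[st(onz(c,u((x,145)),.04)) for x in(105,405)])
print('stop top edge',[st(onz(c,u((x,466)),.038)) for x in(78,440)])
for k in('lipL','lipR','stopL','stopR'):print(k,st(W[k]))
E
```

```text
sL3 [ 29.5716 -29.5553] [ 28.6265 -29.4604]
sR3 [29.5343 29.8288] [28.7243 29.3924]
sL4 [ 69.6215 -29.4238] [ 68.6225 -29.5984]
sR4 [70.1075 29.71  ] [69.     29.4522]
lip [array([ 13.0576, -23.2375]), array([13.0782, 25.7915])]
stop top edge [array([ 72.7379, -31.4224]), array([72.7761, 31.1539])]
lipL [-31.4855 -24.6763]
lipR [-31.1891  24.9173]
stopL [ 74.9177 -32.2046]
stopR [75.3171 32.807 ]
```

```bash
python3 -c "
from bench import robot
s=robot.sense();print(s['time'],s['wrist_force'],abs(s['qvel']).max());print(robot.hand_in())"
```

```text
11.2167 [-0.33298764  0.79321179 -0.10682411] 0.013318616889811317
the job is handed in; nothing more can be done
None
```

The holder is home against the end stop, the clip is down on it, and I handed the job in at about 11.2 s. The hand-in gives no verdict.

**What I did:** I found the stage from two wrist views. One fingertip pressed the thumb plate to its rigid stop, with 14–25 N on the wrist. With the plate held down, the other fingertip pushed the lip until it stalled at the end stop: the arm stopped moving while the push force climbed to about 21 N. I then backed that fingertip off the lip, let the clip down slowly and withdrew upward.

**Last checks:**
- **Holder position:** in the final picture the gap from lip to stop face measures 59.7 mm, against the holder's 60 mm, and the holder sits square in the channel.
- **Clip and surroundings:** the clip nose lies on the holder. The vials, jar and other things look unmoved by eye. The wrist force is about zero.

**Disagreements:** in that picture absolute x reads 1 to 2 mm short, for both the stop face and the rail screws, and lip tops and rail screws measured up to 4 mm below their nominal height. Both are about what the 2 mm camera calibration would explain. I could not read the clip angle or the clip's force on the holder; I judged both from the pictures only.

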